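# Latch the damp box

### The arm

A 6-joint arm with a two-finger parallel gripper is mounted at the origin on the work surface. World frame = base frame: x ahead of the robot, y to its left, z up, the work surface at z = 0. Lengths are in m, angles in degrees, forces in N, time in s.
With the tool pointing down it reaches from about 0.25 to 0.725 m from the base axis. Payload 9.7 kg.
Tool frame: the origin (TCP) lies between the finger pads; the fingertips stand 22 mm ahead of it and the grasp point (between the pads) lies 3 mm ahead of it; z points along the fingers, y is the line along which they close (so a half turn about z gives the same grasp; the last joint's range is limited). The gripper opens to 85 mm and grips with 20 to 120 N. Pads are 22 mm wide; open, the fingers measure 114 mm over their backs; the gripper's body (76 mm by 85 mm) begins 54 mm behind the grasp point. The pads swing forward as they close: fully open they stand 13 mm farther back than shut.
Start: joints at [65.947, 4.979, 10.078, 95.1, 0, 90], TCP at [0.224, 0.502, 0.253] pointing down, gripper open.
Joint ranges: [-179.16, 179.16], [-48.56, 103.87], [-65.8, 70.77], [-126.05, 130.52], [-82.76, 87.17], [-180, 180]. Speed limits (degrees/s): [127.2, 127.2, 147.25, 180, 180, 180].

### API

Orientations are given as [roll, pitch, yaw] about the fixed x, y, z axes, in that order (R = Rz(yaw) Ry(pitch) Rx(roll)).
In Python, from workcell import bot, viewer, finder gives the robot as it stands.
- The arm moves only by the tool move_arm, never from a script. Its arguments are lists of equal length, an entry for each row: "offset": the shift along the tool's x, y, z in cm, a list of three; "twist": the turn, a rotation vector about the tool's x, y, z in rad, a list of three; "grip": the opening, from 0 (shut) to 1 (fully open). In form: {"offset": [[x, y, z], ...], "twist": [[ax, ay, az], ...], "grip": [grip, ...]}. A call has 1 to 5 rows; each row shifts and turns the commanded pose from where the row before left it, along the tool's axes as they then stand; what a row does not reach is not made up. A row lasts 1/10 s, in which the tool goes at most 50 mm and 8.59 degrees, less where a joint would pass 70% of its speed; a pose out of reach is approached as far as the arm can. A call is refused whole if a number of a shift passes 5 or a number of a turn 0.15, either way. A call with a gripper value outside its range is refused whole. The fingers move at their own pace and stop on an object; "force" is the grip in N (left out, the last holds). Time passes only in rows, so rows that do not move let the fingers close. It gives the time, the measured TCP pose, the force, the opening and the grip force at its end, in the units of the state.
- bot.get_obs(): the state, without advancing time (a new reading comes with each control period).
- viewer.camera(name): name is "scene" or "side" or "wrist"; returns a dict with "color" (480x640x3 uint8, red, green, blue), "depth" (480x640 float32, m along the optical axis (not along the pixel's ray), 0 where there is no reading), "vfov" (degrees; the focal length in pixels is half the picture's height over the tangent of half this angle, whatever the lens; pixels are square), "cx", "cy" (the principal point, pixels), "k1" (the pictures are not rectified: a ray, as slopes to the right and down, at radius r is drawn at 1 + k1 r^2 times it, then the intrinsics apply), "position" and "attitude" of the camera in the world; the wrist camera has in their place "tool_from_camera" (4x4, takes a point from camera to tool coordinates, whose origin is the TCP and whose axes are the flange's). Camera axes: x right, y down, z forward; pixel columns grow to the right and rows downward; lengths in m; the calibration is good to about 2 mm. A picture is of the moment at which its call begins: read the wrist's pose just before it.
- bot.job_done(): hands the job in; it is judged then, once.
Trained networks look in a picture, given as the dict that the camera call returned (one of the last four; its "shot" number tells which), for a name from the list of things; names that differ only in an ending like _2 or _b are one class to them, and where a whole thing is asked for, a point or a joint stands for the part that bears it (a point fixed in the world has none). Each returns a list of dicts, best first, with "p" (0 to 1); they miss things now and then, are a little off and sometimes report something else, mostly with a low value. They report only what shows in the picture. A call takes as long as a camera call.
- finder.boxes_of(picture, thing): "position" ([column, row] in pixels, amid what is visible of it).
- finder.pinpoint(picture, thing): "position" ([column, row] in pixels: a listed point, or the origin of a listed thing).
The state is a dict: "time": time; "q": joint angles; "qd": joint speeds; "joint_efforts": joint torques, N m; "ee_pos": TCP position; "tcp_rot": TCP orientation; "wrist_force": force on the tool from outside, world axes, zero at the start; "torque": the same for the moment, N m; "opening": finger opening in m; "grasp_force": force on a finger pad.
Only numpy, scipy, OpenCV 4.12 (cv2) and the standard library are available. Lean on these libraries where they do the work, as an engineer would, in place of code of your own. Each camera call takes 0.05 s, during which the arm holds its last target. There are 200 camera calls.

### The job

The lid of the wooden damp box with the clay discs is standing open. Close it, press it down against its springy seal until you feel it land, and turn the red-handled turnbutton clockwise until its steel tongue is fully home under the keeper on the front of the box, so that the lid stays held down when you let go. The keeper bends at 45 N (4.5 kg), so do not lean on the lid or force the tongue against the keeper that hard. Leave the jar, the bowl and the wooden rib where they are.

Things in the scene. Friction and masses are not known exactly. Their poses are not given: they have to be found in the camera images.
- case: Open-topped pale wood box fixed to the table, 220 mm deep (its x), 300 wide (its y), 75 high, walls 10. Origin: centre of its underside; its front with the keeper faces its -x, roughly to the robot. A black sprung rubber seal strip inside the front wall stands 15 mm above the rim and must be squashed; pressing on the turnbutton takes 9 N at first and 13 to 16 N just before the lid lands.
- lid (a joint): Lid angle, rad: about 0.075 = resting on the seal, front edge too high; home = landed on the strike strip, 0.00 to 0.03 depending on its setting; latched up to 0.04. Starts open at 0.5 to 0.95, held by a stiff hinge (0.65 N m) along the case's far top edge. Wooden frame with a clear window, 220 x 300 x 14 mm, 0.25 kg; front rail 64 mm wide, side rails 26 mm.
- lid_hinge (a point): Middle of the lid's hinge line, at its underside; turns with the lid. The hinge line runs along its y; the lid reaches from here 220 mm along its -x; its z is normal to the lid, outwards (up when shut).
- lid_front (a point): Middle of the front edge of the lid's upper face; same axes as lid_hinge.
- turnbutton (a joint): Turnbutton angle on the lid, rad: 0 = home, tongue straight out past the lid's front edge, under the keeper, at its built-in stop; grows counterclockwise from above (fasten by turning clockwise); starts at 1.3 to 2.5, range to 2.8. Stays where left (friction 0.1 N m). The tongue must be lower than the keeper's roof before the angle falls below about 0.7.
- grip (a point): Point on the turnbutton's pivot, 33 mm above the lid's upper face, 32 mm behind the lid's front edge. Red upright handle bar here: 70 mm long (its x), 16 thick (its y), 12 to 46 mm above the lid. Under it a steel disc of 56 mm diameter, its top 12 mm above the lid: fingertips astride the bar can press on it. -x points along the tongue, z is the pivot axis.
- tongue_tip (a point): Middle of the end of the turnbutton's steel tongue, 76 mm from the pivot; the tongue is 24 mm wide and 10 mm thick, its top 12 mm above the lid's upper face.
- keeper: Dark steel fitting, fixed; origin: foot of the case's front face, middle; axes as the case. Roof from 8 to 44 mm in front of the face, 16 mm to each side, open to -y, walled at +y; strike strip along the front rim. Both are set 0 to 6 mm above nominal (strip 75, roof's underside 104 mm up), unmeasured: feel the lid land on the strip; the tongue then clears the roof by 2 mm. Bends at 45 N.
- glaze_jar: Loose glaze jar with a blue cap, 64 mm in diameter, 95 mm high; origin: centre of its underside. Leave it alone.
- slip_bowl: Loose white bowl, 90 mm in diameter, 50 mm high; origin: centre of its underside. Leave it alone.
- wood_rib: Loose wooden shaping rib lying flat, 120 x 55 x 18 mm; origin: centre of its underside. Leave it alone.

How it is judged:
By the outcome, as a careful person would: the job done as asked, in the order asked, and still so for the second after the job is handed in, with the robot touching nothing.
It also fails if it takes over 61 s, if anything falls off the work surface, if the arm or the gripper's body presses on something with over 40 N, if the wrist force passes 120 N, or if a joint passes its speed limit or range.

## Working session

There is one attempt and no reset: what is moved stays moved. The work goes in short steps, Python scripts to look and compute and a tool call to move; the robot and the scene stay as the last step left them, time stands still between calls to the robot, and variables do not carry over. Pictures are saved under pics/ and viewed, at most 10 in all, crops included, and the job is handed in when it is done.

Besides the shell and the picture viewer there is one more tool, called after ">>>" by a JSON object that holds its "fn" and its "kwargs". move_arm: Moves the arm, as the interface text tells. Its arguments: {"type":"object","properties":{"offset":{"type":"array","items":{"type":"array","items":{"type":"number"}}},"twist":{"type":"array","items":{"type":"array","items":{"type":"number"}}},"grip":{"type":"array","items":{"type":"number"}},"force":{"type":"number"}},"required":["offset","twist","grip"]}

```bash
mkdir -p pics
cat > h.py <<'E'
import numpy as np, cv2
from scipy.spatial.transform import Rotation as R
from workcell import bot, viewer, finder
def cam(n):
    o=bot.get_obs(); p=viewer.camera(n); p['obs']=o; return p
def K(p):
    f=240/np.tan(np.radians(p['vfov'])/2); return f
def ray(p,px):
    f=K(p); M=np.array([[f,0,p['cx']],[0,f,p['cy']],[0,0,1.]])
    u=cv2.undistortPoints(np.array([[px]],float),M,np.array([p['k1'],0,0,0.]))[0,0]
    return np.array([u[0],u[1],1])
def pose(p):
    if 'tool_from_camera' in p:
        o=p['obs']; T=np.eye(4); T[:3,:3]=R.from_euler('xyz',o['tcp_rot'],degrees=True).as_matrix(); T[:3,3]=o['ee_pos']
        return T@np.array(p['tool_from_camera'])
    T=np.eye(4); a=np.array(p['attitude']); T[:3,:3]=a if a.shape==(3,3) else R.from_euler('xyz',a,degrees=True).as_matrix(); T[:3,3]=p['position']; return T
def w(p,px,z=None,d=None):
    T=pose(p); r=ray(p,px)
    if z is not None:
        v=T[:3,:3]@r; return T[:3,3]+v*(z-T[2,3])/v[2]
    if d is None:
        c,q=int(round(px[0])),int(round(px[1])); a=p['depth'][max(q-2,0):q+3,max(c-2,0):c+3]; a=a[a>0]; d=np.median(a) if a.size else np.nan
    return (T@np.r_[r*d,1])[:3]
def save(p,n): cv2.imwrite('pics/'+n,p['color'][:,:,::-1])
E
cat > a.py <<'E'
from h import *
np.set_printoptions(precision=3,suppress=True)
o=bot.get_obs(); print(o)
ims=[]
for n in ['scene','side']:
    p=cam(n); print(n,{k:p[k] for k in p if k not in('color','depth','obs')})
    ims.append(p['color'])
    for t in ['case','lid_hinge','lid_front','grip','tongue_tip','keeper','glaze_jar','slip_bowl','wood_rib']:
        r=finder.pinpoint(p,t)[:1]
        for x in r: print(t,round(x['p'],2),np.array(x['position']),w(p,x['position']))
im=np.hstack(ims); im=cv2.resize(im,(800,300)); 
for n,i in zip(['scene1.png','side1.png'],ims): cv2.imwrite('pics/'+n,i[:,:,::-1])
E
python3 a.py
```

```text
{'time': 0.0, 'q': array([65.948,  5.009, 10.035, 95.1  , -0.   , 90.   ]), 'qd': array([ 0.028, -0.033,  0.06 ,  0.059, -0.02 , -0.075]), 'joint_efforts': array([ -0.   , -52.038,  46.481,   0.016,  -0.   ,   0.   ]), 'ee_pos': array([0.224, 0.502, 0.253]), 'tcp_rot': array([-179.926,    0.   ,  155.947]), 'wrist_force': array([-0.317, -0.581, -0.949]), 'torque': array([0.025, 0.042, 0.003]), 'grasp_force': 0.0, 'opening': 0.08529001755639312}
scene {'vfov': 57.18537331697838, 'cx': 319.0705017049136, 'cy': 234.5736974089776, 'k1': 0.032813880290533046, 'position': array([0.435, 0.302, 0.704]), 'attitude': array([-151.254,   -0.564, -151.9  ]), 'shot': 1}
case 0.57 [293.2 330. ] [0.561 0.138 0.018]
lid_hinge 0.91 [264.9 180.5] [ 0.714 -0.042  0.099]
lid_front 0.9 [363.  146.7] [ 0.568 -0.089  0.219]
grip 0.95 [330.4 137.9] [ 0.606 -0.061  0.245]
tongue_tip 0.84 [333.9 120.6] [ 0.636 -0.133  0.196]
keeper 0.56 [377.4 230.8] [ 0.511 -0.055  0.078]
glaze_jar 0.42 [263.2 184.8] [ 0.712 -0.032  0.1  ]
slip_bowl 0.78 [398.8 132.9] [ 0.569 -0.292  0.047]
wood_rib 0.78 [293.  327.9] [0.563 0.136 0.018]
side {'vfov': 46.509437741741316, 'cx': 311.1296711966572, 'cy': 239.4227314221774, 'k1': -0.11737318681274103, 'position': array([ 0.418, -0.856,  0.774]), 'attitude': array([-126.541,   -1.26 ,   -9.664]), 'shot': 2}
case 0.74 [336.2 317.2] [ 0.614 -0.097  0.008]
lid_hinge 0.94 [387.5 270.9] [ 0.713 -0.079  0.098]
lid_front 0.84 [317.7 229.9] [ 0.572 -0.094  0.219]
grip 0.74 [340.8 219.7] [ 0.613 -0.088  0.232]
tongue_tip 0.69 [361.  257.8] [ 0.639 -0.142  0.188]
keeper 0.68 [288.3 332.4] [ 0.517 -0.118  0.002]
glaze_jar 0.64 [400.1 396.7] [ 0.67  -0.327  0.043]
slip_bowl 0.84 [339.2 423.8] [ 0.57  -0.335  0.005]
wood_rib 0.55 [294.8 249.8] [0.554 0.053 0.065]
```

View pics/scene1.png

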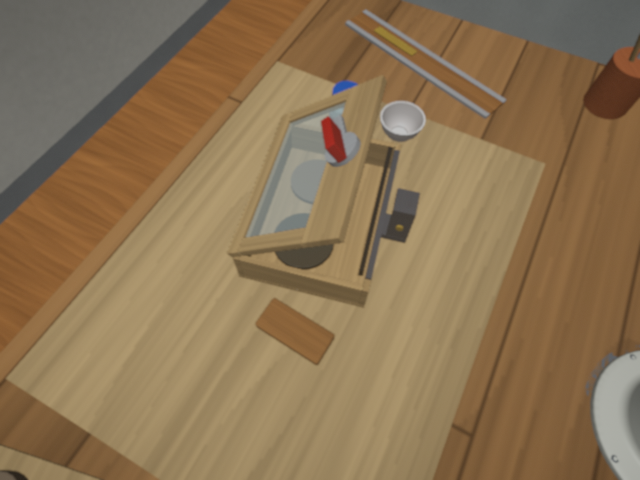

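View pics/side1.png

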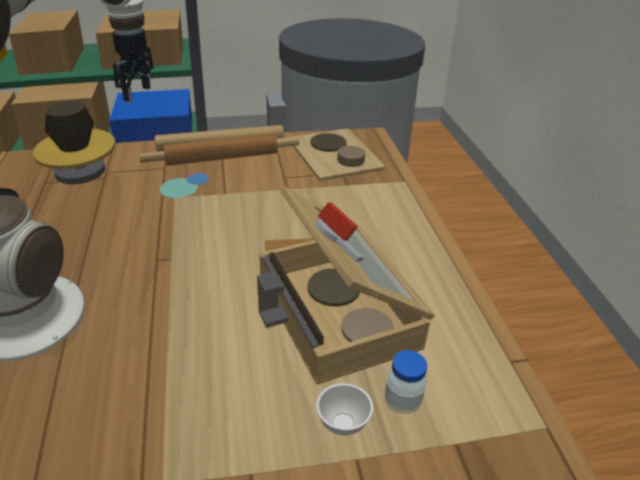

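```bash
cat > fit.py <<'E'
from h import *
from scipy.optimize import least_squares
np.set_printoptions(precision=3,suppress=True)
def pts(v):
    x,y,yaw,a,t=v; C=R.from_euler('z',yaw); L=C*R.from_euler('y',a); o=np.array([x,y,0])
    h=o+C.apply([.11,0,.075])
    return {'lid_hinge':h,'lid_front':h+L.apply([-.22,0,.014]),'grip':h+L.apply([-.188,0,.047]),
     'tongue_tip':h+L.apply([-.188-.076*np.cos(t),-.076*np.sin(t),.021]),'keeper':o+C.apply([-.11,0,0]),'case':o}
def proj(p,P):
    T=np.linalg.inv(pose(p)); f=K(p); M=np.array([[f,0,p['cx']],[0,f,p['cy']],[0,0,1.]])
    q=(T@np.r_[P,1])[:3]; return cv2.projectPoints(q[None],np.zeros(3),np.zeros(3),M,np.array([p['k1'],0,0,0.]))[0][0,0]
def fit(names,things,v0=(.6,-.1,0,.6,2)):
    ob=[]
    for n in names:
        p=cam(n)
        for t in things:
            for r in finder.pinpoint(p,t)[:1]:
                if r['p']>.5: ob.append((n,p,t,np.array(r['position'])))
    f=lambda v:np.concatenate([proj(p,pts(v)[t])-q for _,p,t,q in ob])
    best=min((least_squares(f,np.r_[v0[:2],y0,v0[3],t0],loss='soft_l1',f_scale=3) for y0 in(-.4,0,.4) for t0 in(1.3,2.,2.6)),key=lambda s:s.cost)
    r=f(best.x).reshape(-1,2)
    for o,e in zip(ob,r): print(o[0],o[2],e)
    print('x,y,yaw,lid,turn',best.x)
    for k,P in pts(best.x).items(): print(k,P)
    return best.x
if __name__=='__main__': fit(['scene','side'],['lid_hinge','lid_front','grip','tongue_tip','keeper','case'])
E
python3 fit.py
```

```text
scene lid_hinge [-2.077 -0.438]
scene lid_front [ 0.966 -2.636]
scene grip [ 2.963 -0.259]
scene tongue_tip [0.242 0.524]
scene keeper [ 0.191 -0.375]
side lid_hinge [ 0.353 -1.616]
side lid_front [-0.899 -0.736]
side grip [4.416 1.857]
side tongue_tip [-0.207 -0.957]
side keeper [-2.71  -2.348]
side case [ 0.963 -3.071]
x,y,yaw,lid,turn [ 0.624 -0.077  0.255  0.648  1.995]
lid_hinge [ 0.73  -0.049  0.075]
lid_front [ 0.569 -0.091  0.219]
grip [ 0.613 -0.08   0.226]
tongue_tip [ 0.639 -0.145  0.186]
keeper [ 0.518 -0.105  0.   ]
case [ 0.624 -0.077  0.   ]
```

```bash
cat > plan.py <<'E'
from h import *
from fit import pts
np.set_printoptions(precision=2,suppress=True)
V=[.624,-.077,.255,.648,1.995]
def lidpt(a,p,V=V):
    C=R.from_euler('z',V[2]); return np.array([V[0],V[1],0])+C.apply([.11,0,.075])+(C*R.from_euler('y',a)).apply(p)
def totool(d,psi): # world delta m -> tool cm, tool down
    c,s=np.cos(psi),np.sin(psi); return np.array([c*d[0]+s*d[1],s*d[0]-c*d[1],-d[2]])*100
E
python3 - <<'E'
from plan import *
o=bot.get_obs(); p0=o['ee_pos']; psi0=np.radians(o['tcp_rot'][2]); psi1=.255+1.995
# rows: twist .094 in each of first 5 rows
A=lidpt(.648,[-.19,.085,.014]); print('P',A)
tgt=A+[0,0,.022+.05]
n=14; psi=psi0; 
for i in range(n):
    print(i,totool((tgt-p0)/n,psi)); 
    if i<5: psi-=(psi0-psi1)/5
print(psi0-psi1,psi)
prev=A
for a in [.55,.45,.35,.25,.15,.09]:
    q=lidpt(a,[-.19,.085,.014]); print(a,q,totool(q-prev,psi1)); prev=q
E
```

```text
P [ 0.57 -0.    0.2 ]
0 [-3.73 -2.29 -0.14]
1 [-3.93 -1.93 -0.14]
2 [-4.09 -1.55 -0.14]
3 [-4.22 -1.15 -0.14]
4 [-4.31 -0.75 -0.14]
5 [-4.36 -0.34 -0.14]
6 [-4.36 -0.34 -0.14]
7 [-4.36 -0.34 -0.14]
8 [-4.36 -0.34 -0.14]
9 [-4.36 -0.34 -0.14]
10 [-4.36 -0.34 -0.14]
11 [-4.36 -0.34 -0.14]
12 [-4.36 -0.34 -0.14]
13 [-4.36 -0.34 -0.14]
0.471786890613453 2.2500000000000004
0.55 [ 0.56 -0.01  0.19] [ 0.48 -1.06  1.46]
0.45 [ 0.55 -0.01  0.17] [ 0.43 -0.94  1.6 ]
0.35 [ 0.54 -0.01  0.15] [ 0.36 -0.79  1.69]
0.25 [ 0.53 -0.01  0.14] [ 0.29 -0.63  1.77]
0.15 [ 0.53 -0.01  0.12] [ 0.21 -0.47  1.83]
0.09 [ 0.53 -0.01  0.11] [ 0.09 -0.2   1.12]
```

>>> {"fn": "move_arm", "kwargs": {"offset": [[-3.7,-2.3,-0.3],[-3.9,-1.9,-0.3],[-4.1,-1.55,-0.3],[-4.2,-1.15,-0.3],[-4.3,-0.75,-0.3]], "twist": [[0,0,0.094],[0,0,0.094],[0,0,0.094],[0,0,0.094],[0,0,0.094]], "grip": [0,0,0,0,0], "force": 40}}

```text
time: 2.2
ee_pos: [0.348, 0.321, 0.2685]
tcp_rot: [180.0, -0.0, 128.8]
wrist_force: [1.9, 0.9, 0.0]
opening: 0.0127
grasp_force: 0.0
```

>>> {"fn": "move_arm", "kwargs": {"offset": [[-4.35,-0.35,-0.1],[-4.35,-0.35,-0.1],[-4.35,-0.35,-0.1],[-4.35,-0.35,-0.1],[-4.35,-0.35,0]], "twist": [[0,0,0],[0,0,0],[0,0,0],[0,0,0],[0,0,0]], "grip": [0,0,0,0,0]}}

```text
time: 2.7
ee_pos: [0.4715, 0.1408, 0.2726]
tcp_rot: [180.0, 0.0, 129.0]
wrist_force: [1.6, 0.5, -0.2]
opening: 0.0002
grasp_force: 0.0
```

>>> {"fn": "move_arm", "kwargs": {"offset": [[-4.35,-0.35,0],[-4.35,-0.35,0],[-4.35,-0.35,0],[-4.35,-0.35,0],[0,0,0]], "twist": [[0,0,0],[0,0,0],[0,0,0],[0,0,0],[0,0,0]], "grip": [0,0,0,0,0]}}

```text
time: 3.2
ee_pos: [0.5712, -0.0054, 0.2709]
tcp_rot: [-179.9, -0.0, 128.8]
wrist_force: [0.3, 0.5, 0.1]
opening: -0.0004
grasp_force: 0.0
```

>>> {"fn": "move_arm", "kwargs": {"offset": [[0,0,3.0],[0,0,1.5],[0,0,0.5],[0.25,-0.5,0.7],[0.25,-0.5,0.7]], "twist": [[0,0,0],[0,0,0],[0,0,0],[0,0,0],[0,0,0]], "grip": [0,0,0,0,0]}}

```text
time: 3.7
ee_pos: [0.5585, -0.0037, 0.2088]
tcp_rot: [179.9, 0.1, 129.0]
wrist_force: [1.3, 0.8, 0.9]
opening: -0.0003
grasp_force: 0.8
```

>>> {"fn": "move_arm", "kwargs": {"offset": [[0.2,-0.47,0.8],[0.2,-0.47,0.8],[0.2,-0.4,0.85],[0.2,-0.4,0.85],[0.15,-0.3,0.9]], "twist": [[0,0,0],[0,0,0],[0,0,0],[0,0,0],[0,0,0]], "grip": [0,0,0,0,0]}}

```text
time: 4.2
ee_pos: [0.5361, -0.0096, 0.1656]
tcp_rot: [-180.0, 0.0, 129.0]
wrist_force: [0.4, -0.0, 1.5]
opening: 0.0005
grasp_force: 0.7
```

>>> {"fn": "move_arm", "kwargs": {"offset": [[0.15,-0.3,0.9],[0.1,-0.25,0.9],[0.1,-0.2,0.8],[0.1,-0.15,0.4],[0,0,0.2]], "twist": [[0,0,0],[0,0,0],[0,0,0],[0,0,0],[0,0,0]], "grip": [0,0,0,0,0]}}

```text
time: 4.7
ee_pos: [0.5264, -0.0117, 0.1338]
tcp_rot: [-180.0, -0.0, 129.0]
wrist_force: [-1.0, 0.5, 1.7]
opening: -0.0002
grasp_force: 0.6
```

>>> {"fn": "move_arm", "kwargs": {"offset": [[0,0,0.4],[0,0,0.3],[0,0,0.2],[0,0,0.1],[0,0,0]], "twist": [[0,0,0],[0,0,0],[0,0,0],[0,0,0],[0,0,0]], "grip": [0,0,0,0,0]}}

```text
time: 5.2
ee_pos: [0.5268, -0.0116, 0.125]
tcp_rot: [180.0, 0.0, 129.0]
wrist_force: [-3.5, -0.4, 6.0]
opening: -0.0
grasp_force: 3.0
```

>>> {"fn": "move_arm", "kwargs": {"offset": [[0,0,-3],[0,0,-4.5],[0,0,-4],[0,0,0],[0,0,0]], "twist": [[0,0,0],[0,0,0],[0,0,0],[0,0,0],[0,0,0]], "grip": [0,0,0.9,0.9,0.9]}}

```text
time: 5.7
ee_pos: [0.5274, -0.0116, 0.24]
tcp_rot: [179.9, 0.1, 129.0]
wrist_force: [-0.4, 0.3, -0.0]
opening: 0.0435
grasp_force: 0.0
```

Run:
```python
from plan import *
from fit import fit
v=fit(['scene','side','wrist'],['lid_hinge','lid_front','grip','tongue_tip','keeper','case'],(.62,-.08,0,.075,2))
o=bot.get_obs(); psi=v[2]+v[4]; print(o['ee_pos'],o['tcp_rot'],np.degrees(psi))
g=pts_g=lidpt(v[3],[-.188,0,.047],v); print('g',g,totool(g-o['ee_pos'],np.radians(o['tcp_rot'][2])))
p=cam('wrist'); save(p,'w1.png')
```

```text
scene lid_hinge [-4.06 -1.35]
scene lid_front [2.81 1.51]
scene grip [ 1.81 -1.13]
scene keeper [0.73 1.74]
scene case [0.39 1.34]
side lid_hinge [-0.02  0.74]
side lid_front [-1.1   2.77]
side grip [2.9  0.92]
side tongue_tip [0.01 3.47]
side keeper [-2.73 -3.66]
side case [-0.36 -2.99]
wrist lid_front [-1.27  2.75]
wrist grip [0.01 0.44]
wrist tongue_tip [ 0.43 -0.21]
wrist keeper [ 0.74 -3.54]
wrist case [3.79 0.88]
x,y,yaw,lid,turn [ 0.62 -0.08  0.25  0.07  1.99]
lid_hinge [ 0.73 -0.05  0.07]
lid_front [ 0.52 -0.1   0.1 ]
grip [ 0.55 -0.09  0.13]
tongue_tip [ 0.59 -0.15  0.11]
keeper [ 0.51 -0.1   0.  ]
case [ 0.62 -0.08  0.  ]
[ 0.53 -0.01  0.24] [-180.      0.    129.02] 128.6984315904275
g [ 0.55 -0.09  0.13] [-7.85 -3.53 10.43]
```

View pics/w1.png

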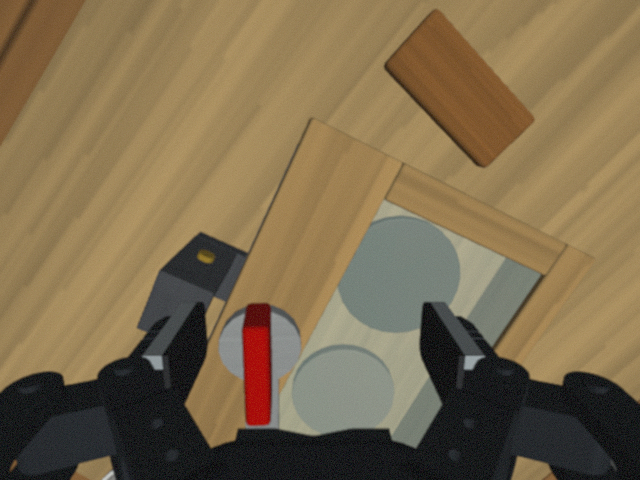

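>>> {"fn": "move_arm", "kwargs": {"offset": [[-4.0,-1.8,0],[-3.85,-1.7,0],[0,0,0],[0,0,2.0],[0,0,2.0]], "twist": [[0,0,0],[0,0,0],[0,0,0],[0,0,0],[0,0,0]], "grip": [0.45,0.45,0.45,0.45,0.45]}}

```text
time: 7.3
ee_pos: [0.5493, -0.0948, 0.1992]
tcp_rot: [180.0, 0.0, 129.0]
wrist_force: [0.3, 0.0, -0.5]
opening: 0.0387
grasp_force: 0.0
```

Run:
```python
from plan import *
o=bot.get_obs()
p=cam('wrist'); save(p,'w2.png')
print(o['ee_pos'],o['opening'])
for t in ['grip','tongue_tip','lid_front','keeper']:
  for r in finder.pinpoint(p,t)[:1]:
    z={'grip':.134,'tongue_tip':.108,'lid_front':.104,'keeper':0}[t]
    q=w(p,r['position'],z=z); print(t,r['p'],r['position'],np.round(q,4),totool(q-o['ee_pos'],np.radians(o['tcp_rot'][2])))
```

```text
[ 0.55 -0.09  0.2 ] 0.03868749149962187
grip 0.93 [313.2, 271.0] [ 0.55 -0.1   0.13] [ 0.03 -0.07  6.52]
tongue_tip 0.64 [310.0, 370.6] [ 0.59 -0.15  0.11] [-7.26 -0.26  9.12]
lid_front 0.69 [254.5, 224.1] [ 0.51 -0.1   0.1 ] [ 1.62 -3.26  9.52]
keeper 0.85 [273.1, 193.7] [ 0.52 -0.1   0.  ] [ 1.48 -3.22 19.92]
```

View pics/w2.png

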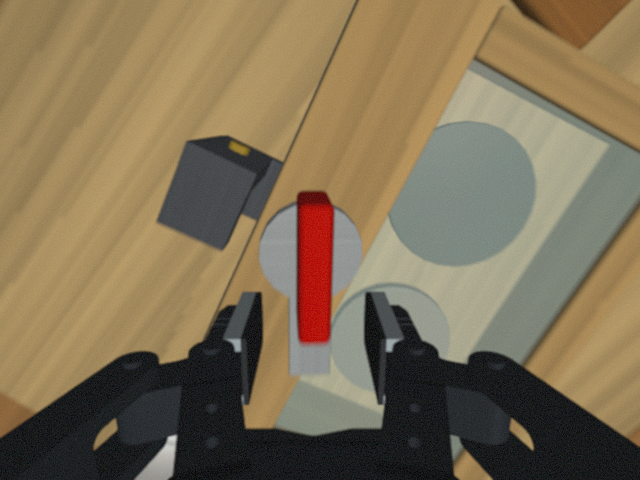

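>>> {"fn": "move_arm", "kwargs": {"offset": [[0,-0.05,3.0],[0,0,2.5],[0,0,0.5],[0,0,0],[0,0,0]], "twist": [[0,0,0],[0,0,0],[0,0,0],[0,0,0],[0,0,0]], "grip": [0.45,0.45,0.4,0,0], "force": 30}}

```text
time: 8.05
ee_pos: [0.549, -0.0948, 0.1405]
tcp_rot: [180.0, 0.0, 129.0]
wrist_force: [0.7, 2.3, -3.4]
opening: 0.0164
grasp_force: 32.4
```

>>> {"fn": "move_arm", "kwargs": {"offset": [[0,0,0],[0,0,0],[0,0,0]], "twist": [[0,0,0],[0,0,0],[0,0,0]], "grip": [0,0,0]}}

```text
time: 8.35
ee_pos: [0.549, -0.0948, 0.1404]
tcp_rot: [179.9, 0.1, 129.0]
wrist_force: [-0.6, 3.3, 3.9]
opening: 0.0161
grasp_force: 33.2
```

>>> {"fn": "move_arm", "kwargs": {"offset": [[0,0,0],[0,0,0.3],[0,0,0.2],[0,0,0],[0,0,0]], "twist": [[0,0,0],[0,0,0],[0,0,0],[0,0,0],[0,0,0]], "grip": [0.3,0.3,0.25,0,0]}}

```text
time: 8.85
ee_pos: [0.5487, -0.0956, 0.135]
tcp_rot: [-180.0, 0.1, 129.0]
wrist_force: [-1.8, -0.5, 6.7]
opening: 0.0159
grasp_force: 33.8
```

>>> {"fn": "move_arm", "kwargs": {"offset": [[0,0,0],[0,0,0.2],[0,0,0]], "twist": [[0,0,0],[0,0,0],[0,0,0]], "grip": [0,0,0]}}

```text
time: 9.15
ee_pos: [0.5483, -0.0956, 0.133]
tcp_rot: [-179.9, 0.1, 129.0]
wrist_force: [-5.1, -1.3, 7.8]
opening: 0.0161
grasp_force: 29.1
```

>>> {"fn": "move_arm", "kwargs": {"offset": [[0.05,-0.12,0.2],[0.05,-0.1,0.2],[0,0,0]], "twist": [[0,0,0],[0,0,0],[0,0,0]], "grip": [0,0,0]}}

```text
time: 9.45
ee_pos: [0.5474, -0.096, 0.1296]
tcp_rot: [179.9, 0.2, 129.0]
wrist_force: [1.7, 1.6, 7.6]
opening: 0.016
grasp_force: 29.0
```

>>> {"fn": "move_arm", "kwargs": {"offset": [[0.02,-0.05,0.15],[0.02,-0.05,0.1],[0,0,0]], "twist": [[0,0,0],[0,0,0],[0,0,0]], "grip": [0,0,0]}}

```text
time: 9.75
ee_pos: [0.5468, -0.0961, 0.1277]
tcp_rot: [179.8, 0.2, 129.0]
wrist_force: [3.1, 1.6, 10.2]
opening: 0.0155
grasp_force: 29.2
```

>>> {"fn": "move_arm", "kwargs": {"offset": [[0.02,-0.03,0.15],[0,0,0.1],[0,0,0]], "twist": [[0,0,0],[0,0,0],[0,0,0]], "grip": [0,0,0]}}

```text
time: 10.05
ee_pos: [0.5469, -0.0962, 0.1275]
tcp_rot: [179.7, 0.3, 129.0]
wrist_force: [-1.9, 3.7, 25.7]
opening: 0.0158
grasp_force: 31.7
```

>>> {"fn": "move_arm", "kwargs": {"offset": [[0,0,-0.08],[0,0,0],[0,0,0],[0,0,0],[0,0,0]], "twist": [[0,0,0.08],[0,0,0.1],[0,0,0.1],[0,0,0.1],[0,0,0]], "grip": [0,0,0,0,0]}}

```text
time: 10.55
ee_pos: [0.5461, -0.0966, 0.1276]
tcp_rot: [179.7, 0.2, 107.0]
wrist_force: [-4.0, 0.0, 21.5]
opening: 0.0157
grasp_force: 32.5
```

>>> {"fn": "move_arm", "kwargs": {"offset": [[0,0,0],[0,0,0],[0,0,0],[0,0,0],[0,0,0]], "twist": [[0,0,0.12],[0,0,0.12],[0,0,0.12],[0,0,0.12],[0,0,0]], "grip": [0,0,0,0,0]}}

```text
time: 11.05
ee_pos: [0.545, -0.0964, 0.1273]
tcp_rot: [179.8, 0.0, 79.5]
wrist_force: [-8.7, -0.1, 24.7]
opening: 0.0154
grasp_force: 33.6
```

>>> {"fn": "move_arm", "kwargs": {"offset": [[-0.02,-0.12,-0.04],[0,0,0],[0,0,0],[0,0,0]], "twist": [[0,0,0.1],[0,0,0.1],[0,0,0.1],[0,0,0]], "grip": [0,0,0,0]}}

```text
time: 11.45
ee_pos: [0.5443, -0.0962, 0.1274]
tcp_rot: [179.8, -0.1, 62.3]
wrist_force: [-4.3, 1.4, 20.1]
opening: 0.0157
grasp_force: 33.6
```

Run:
```python
from plan import *
ps=[cam(n) for n in ('side','wrist')]
save(ps[1],'w3.png')
print(bot.get_obs()['wrist_force'],bot.get_obs()['torque'])
for t in ['keeper','tongue_tip','grip']: print(t,[(finder.pinpoint(p,t) or [None])[0] for p in ps])
```

```text
[-5.36  2.08 20.48] [ 0.27  1.63 -0.05]
keeper [{'position': [287.2, 332.7], 'p': 0.88}, None]
tongue_tip [{'position': [287.2, 313.4], 'p': 0.61}, None]
grip [{'position': [300.5, 272.2], 'p': 0.94}, {'position': [312.5, 333.7], 'p': 0.94}]
```

View pics/w3.png

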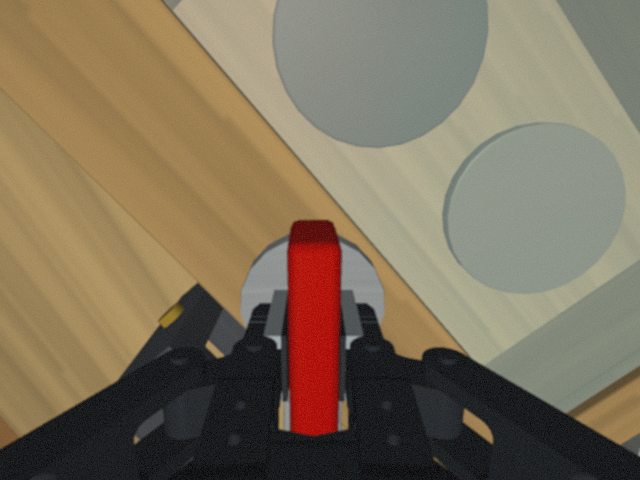

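>>> {"fn": "move_arm", "kwargs": {"offset": [[-0.02,-0.05,0],[0,0,0],[0,0,0],[0,0,0]], "twist": [[0,0,0.08],[0,0,0.08],[0,0,0.08],[0,0,0]], "grip": [0,0,0,0]}}

```text
time: 12.25
ee_pos: [0.5438, -0.0959, 0.1273]
tcp_rot: [179.8, -0.1, 48.6]
wrist_force: [-5.1, 2.8, 20.4]
opening: 0.0156
grasp_force: 34.4
```

>>> {"fn": "move_arm", "kwargs": {"offset": [[0,-0.06,0],[0,0,0],[0,0,0],[0,0,0]], "twist": [[0,0,0.08],[0,0,0.08],[0,0,0.08],[0,0,0]], "grip": [0,0,0,0]}}

```text
time: 12.65
ee_pos: [0.5435, -0.0955, 0.1273]
tcp_rot: [179.9, -0.2, 34.9]
wrist_force: [-5.0, 2.8, 19.5]
opening: 0.0157
grasp_force: 35.2
```

>>> {"fn": "move_arm", "kwargs": {"offset": [[0,-0.05,0],[0,0,0],[0,0,0],[0,0,0]], "twist": [[0,0,0.08],[0,0,0.08],[0,0,0.08],[0,0,0]], "grip": [0,0,0,0]}}

```text
time: 13.05
ee_pos: [0.5432, -0.095, 0.1273]
tcp_rot: [179.9, -0.2, 21.1]
wrist_force: [-4.6, 2.3, 19.4]
opening: 0.0159
grasp_force: 36.1
```

```bash
python3 -c "
from h import *
o=bot.get_obs();print(o['torque'],o['wrist_force'],o['tcp_rot'],o['q'])"
```

```text
[ 0.5648931   1.23929673 -0.1170914 ] [-4.63829549  2.32878791 19.36981694] [179.91422034  -0.20793198  21.14586984] [-9.93638690e+00  4.33211594e+00 -4.53961280e+00  8.09059074e+01
  3.38843112e-02  1.48917965e+02]
```

>>> {"fn": "move_arm", "kwargs": {"offset": [[0,-0.03,0],[0,0,0],[0,0,0]], "twist": [[0,0,0.06],[0,0,0.06],[0,0,0]], "grip": [0,0,0]}}

```text
time: 13.35
ee_pos: [0.5431, -0.0948, 0.1273]
tcp_rot: [179.9, -0.2, 14.3]
wrist_force: [-4.1, 3.1, 19.1]
opening: 0.0159
grasp_force: 35.2
```

```bash
python3 -c "
from h import *
o=bot.get_obs();print(o['torque'],o['wrist_force'],o['tcp_rot'])"
```

```text
[ 0.51714988  1.16584502 -0.04935648] [-4.08394914  3.12592837 19.07030916] [179.92748319  -0.21601423  14.31301641]
```

Probe for the stop.

>>> {"fn": "move_arm", "kwargs": {"offset": [[0,0,0],[0,0,0],[0,0,0]], "twist": [[0,0,0.04],[0,0,0.03],[0,0,0]], "grip": [0,0,0]}}

```text
time: 13.65
ee_pos: [0.5431, -0.0947, 0.1273]
tcp_rot: [179.9, -0.2, 10.4]
wrist_force: [-3.6, 2.6, 18.4]
opening: 0.0157
grasp_force: 37.3
```

```bash
python3 -c "
from h import *
o=bot.get_obs();print(o['torque'],o['wrist_force'],o['tcp_rot'])"
```

```text
[0.49786259 1.23839713 0.67407751] [-3.60856383  2.57358285 18.41757107] [179.94450356  -0.21801905  10.42098098]
```

>>> {"fn": "move_arm", "kwargs": {"offset": [[0,0,0],[0,0,-0.15],[0,0,-0.1],[0,0,0],[0,0,0]], "twist": [[0,0,-0.04],[0,0,0],[0,0,0],[0,0,0],[0,0,0]], "grip": [0,0,0,0.35,0.35]}}

```text
time: 14.15
ee_pos: [0.5428, -0.0951, 0.1276]
tcp_rot: [179.9, -0.1, 12.7]
wrist_force: [1.2, 0.3, 6.2]
opening: 0.03
grasp_force: 3.3
```

>>> {"fn": "move_arm", "kwargs": {"offset": [[0,0,-0.5],[0,0,-2],[0,0,-4],[0,0,-4],[0,0,0]], "twist": [[0,0,0],[0,0,0],[0,0,0],[0,0,0],[0,0,0]], "grip": [0.35,0.35,0.35,0.35,0.35]}}

```text
time: 14.65
ee_pos: [0.5435, -0.0952, 0.2374]
tcp_rot: [179.8, -0.4, 12.7]
wrist_force: [-0.1, -0.2, 0.3]
opening: 0.0301
grasp_force: 0.0
```

Run:
```python
from plan import *
from fit import fit
v=fit(['scene','side','wrist'],['lid_hinge','lid_front','grip','tongue_tip','keeper','case'],(.62,-.08,0,.03,0))
p=cam('wrist'); save(p,'w4.png'); s=cam('side')['color'][180:400,200:480]
cv2.imwrite('pics/s4.png',cv2.resize(s,None,fx=2.5,fy=2.5)[:,:,::-1])
```

```text
scene lid_hinge [0.09 0.26]
scene lid_front [ 2.23 -1.93]
scene grip [ 5.68 -1.62]
scene keeper [ 0.58 -0.55]
scene case [3.18 2.41]
side lid_hinge [-1.91  2.02]
side lid_front [-0.55  1.25]
side grip [0.52 0.41]
side tongue_tip [-0.31  0.19]
side keeper [-3.63 -4.82]
side case [-0.5  -3.05]
wrist lid_front [-0.06 -0.31]
wrist grip [-0.98 -2.09]
wrist case [ 1.24 -3.02]
x,y,yaw,lid,turn [ 0.62 -0.08  0.24  0.02  0.04]
lid_hinge [ 0.73 -0.05  0.07]
lid_front [ 0.51 -0.1   0.09]
grip [ 0.55 -0.1   0.13]
tongue_tip [ 0.47 -0.12  0.1 ]
keeper [ 0.51 -0.1   0.  ]
case [ 0.62 -0.08  0.  ]
```

View pics/w4.png

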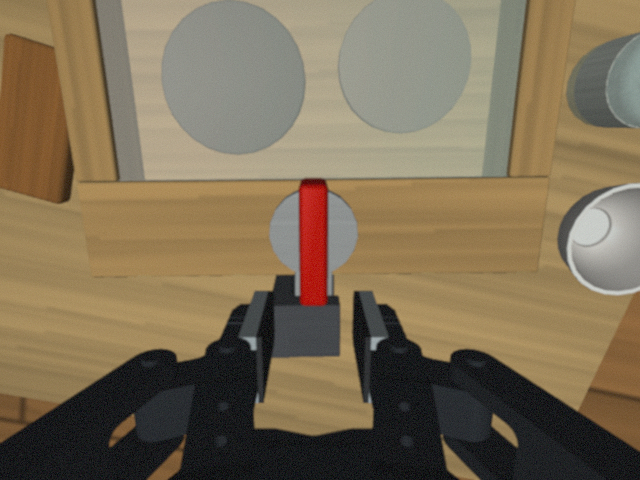

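View pics/s4.png

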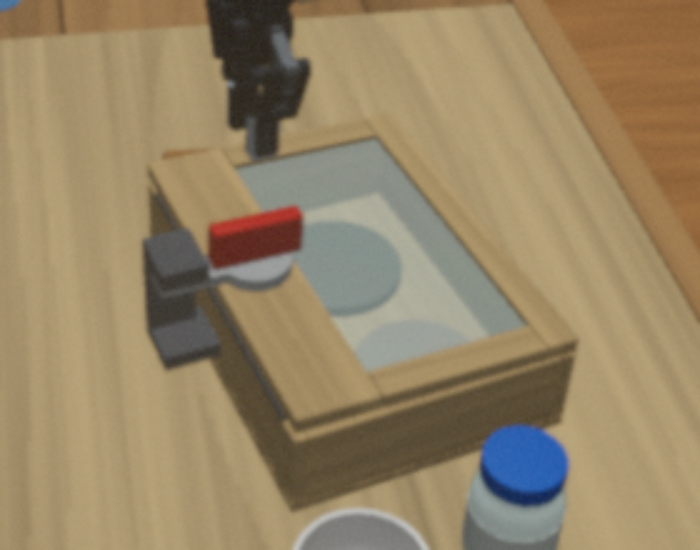

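Run:
```python
from plan import *
np.set_printoptions(precision=4,suppress=True)
p=cam('wrist'); im=p['color'].astype(int); o=p['obs']
m=(im[...,0]>120)&(im[...,1]<60)
rows=np.arange(215,295); 
L=np.array([[np.where(m[r])[0].min(),r] for r in rows],float);Rr=np.array([[np.where(m[r])[0].max(),r] for r in rows],float)
def ang(P,z):
    Q=np.array([w(p,x,z=z)[:2] for x in P]); d=np.linalg.svd(Q-Q.mean(0))[2][0]; return np.degrees(np.arctan2(d[1],d[0]))%180
zt=.094+.046
print('bar',ang(L,zt),ang(Rr,zt))
g=cv2.GaussianBlur(p['color'],(5,5),0).astype(int).sum(2)
for a,b,r0,r1 in((105,260,260,290),(350,530,258,290),(130,480,172,192)):
    E=[[c,r0+np.argmax(np.abs(np.diff(g[r0:r1,c])))] for c in range(a,b,5)]
    E=np.array(E,float); md=np.median(E[:,1]); E=E[abs(E[:,1]-md)<4]; print('lid edge',len(E),md,ang(E,.092)-90)
print('rot',o['tcp_rot'])
```

```text
bar 13.002700840741738 13.01825887812322
lid edge 29 276.0 12.70810996364277
lid edge 25 274.0 13.448774726854182
lid edge 67 178.0 13.353703945614768
rot [179.9993  -0.0032  12.7068]
```

```bash
python3 -c "
from workcell import bot
print(bot.job_done())"
```

```text
the job is handed in; nothing more can be done
None
```

The lid is shut and landed on its strip, and the turnbutton is turned to its stop with the tongue under the keeper; it stayed down after I let go. Highest press I read was about 26 N, and I did not touch the jar, bowl or rib. The job is handed in, but no verdict came back.

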